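Oil the spindles and stack the kit cases

TASK

Put the serviced grinder kit away: lay every bare spindle on the raised oiling stand, each across both rails in its own pair of yellow V-rests with its square block between the rails, and when all of them lie there, briefly press the white spray cap fully down and let it spring back. Stack all the closed kit cases squarely on the small black-topped pedestal in one upright column, any colour order, lined up with the pedestal; leave everything else on the bench where it is.

Things in the scene. Friction and masses are not known exactly. Their poses are not given: they have to be found in the camera images.
- stand: fixed oiling stand: base plate 110 x 300 x 10 mm, two blue upright rails along its y axis (12 mm thick, at x = +-30 to +-42 mm, y = -100 to 100 mm, tops at z = 85 mm), yellow V-rests on them at y = -70, 0, 70 mm. At y = 155 mm a red canister 60 mm across with a white cap on top (z = 152 mm). Origin on the bench below the middle rests, z up; spindles lie along its x
- rest0 (a point): point midway between the two facing V-rests at y = -70 mm of the stand, x = 0, z = 97.9 mm: where a spindle's centre is when it lies properly. Axes as the stand's. Vs are 90 degrees, bottom z = 88 mm, mouth 42 mm wide, top z = 109 mm; the spindle can shift 10 mm along before its block meets a rail
- rest1 (a point): point midway between the two facing V-rests at y = 0 mm of the stand, x = 0, z = 97.9 mm: where a spindle's centre is when it lies properly. Axes as the stand's. Vs are 90 degrees, bottom z = 88 mm, mouth 42 mm wide, top z = 109 mm; the spindle can shift 10 mm along before its block meets a rail
- rest2 (a point): point midway between the two facing V-rests at y = 70 mm of the stand, x = 0, z = 97.9 mm: where a spindle's centre is when it lies properly. Axes as the stand's. Vs are 90 degrees, bottom z = 88 mm, mouth 42 mm wide, top z = 109 mm; the spindle can shift 10 mm along before its block meets a rail
- nozzle (a joint): how far the white sprung nozzle cap of the canister is pressed down, m: 0 at rest, 0.008 at its stop. It takes about 1.2 N to start and 6 N to reach the stop, and springs back by itself; it sprays from about 0.0055 on
- nozzle_top (a point): centre of the top face of the white nozzle cap (cylinder 30 mm across, 20 mm high); it moves down with the cap. At rest 152 mm above the bench
- pedestal: small fixed pedestal for the column, steel with a black rubber top: 80 mm (x) x 44 mm (y), 25 mm high (narrower than a case), with a thin 4 mm foot strip under it. Origin under its centre; turned up to 0.5 rad
- pedestal_top (a point): centre of the pedestal's top face, 25 mm above the bench
- spindle0: bare steel spindle, 120 mm long along its own x axis: round shaft 14 mm in diameter with a square middle block 40 mm long and 24 x 24 mm across. Origin at its very centre (12 mm above the bench when lying there). About 0.26 kg. May be absent (None at the start)
- spindle1: bare steel spindle, 120 mm long along its own x axis: round shaft 14 mm in diameter with a square middle block 40 mm long and 24 x 24 mm across. Origin at its very centre (12 mm above the bench when lying there). About 0.26 kg. May be absent (None at the start)
- spindle2: bare steel spindle, 120 mm long along its own x axis: round shaft 14 mm in diameter with a square middle block 40 mm long and 24 x 24 mm across. Origin at its very centre (12 mm above the bench when lying there). About 0.26 kg. May be absent (None at the start)
- case0: closed blue kit case, 100 mm (x) x 56 mm (y) x 34 mm high, pale label on top, two latches on one end; lid does not open. Origin under its centre. About 0.24 kg. May be absent (None at the start)
- case1: closed orange kit case, 100 mm (x) x 56 mm (y) x 34 mm high, pale label on top, two latches on one end; lid does not open. Origin under its centre. About 0.24 kg. May be absent (None at the start)
- case2: closed green kit case, 100 mm (x) x 56 mm (y) x 34 mm high, pale label on top, two latches on one end; lid does not open. Origin under its centre. About 0.24 kg. May be absent (None at the start)
- case3: closed black kit case, 100 mm (x) x 56 mm (y) x 34 mm high, pale label on top, two latches on one end; lid does not open. Origin under its centre. About 0.24 kg. May be absent (None at the start)
- socket: steel wrench socket, upright cylinder 28 mm across, 32 mm high; origin under its centre; bystander
- tin: small closed tin, 60 mm across, 70 mm high; origin under its centre; bystander
- collar: brass collar disc, 44 mm across, 18 mm high; origin under its centre; bystander
- screwdriver: red-handled screwdriver lying near the robot; bystander
- wrench: steel wrench lying near the robot; bystander
- hammer: hammer lying behind the stand; bystander
- mug: blue mug; bystander
Things that resemble listed ones, but are neither listed nor needed, are in the scene too. What is shaped like the case3 but pink is not meant. What is shaped like the spindle1 but turquoise is not meant.

How it is judged (in metres and radians):
On the way, in this order (a step that is already met when the one before it is completed fails the run):
1. every spindle present lies in its own pair of V-rests, released (((x of spindle0 in the frame of rest0 between -0.012 and 0.012 m and y of spindle0 in the frame of rest0 between -0.007 and 0.007 m and z of spindle0 in the frame of rest0 between -0.006 and 0.006 m) or (x of spindle0 in the frame of rest1 between -0.012 and 0.012 m and y of spindle0 in the frame of rest1 between -0.007 and 0.007 m and z of spindle0 in the frame of rest1 between -0.006 and 0.006 m) or (x of spindle0 in the frame of rest2 between -0.012 and 0.012 m and y of spindle0 in the frame of rest2 between -0.007 and 0.007 m and z of spindle0 in the frame of rest2 between -0.006 and 0.006 m)) and angle between the x axis of each of spindle0, spindle1, spindle2 and the x axis of stand, either way round below 0.12 rad and contact force between each of spindle0, spindle1, spindle2 and the fingers below 0.2 N and ((x of spindle1 in the frame of rest0 between -0.012 and 0.012 m and y of spindle1 in the frame of rest0 between -0.007 and 0.007 m and z of spindle1 in the frame of rest0 between -0.006 and 0.006 m) or (x of spindle1 in the frame of rest1 between -0.012 and 0.012 m and y of spindle1 in the frame of rest1 between -0.007 and 0.007 m and z of spindle1 in the frame of rest1 between -0.006 and 0.006 m) or (x of spindle1 in the frame of rest2 between -0.012 and 0.012 m and y of spindle1 in the frame of rest2 between -0.007 and 0.007 m and z of spindle1 in the frame of rest2 between -0.006 and 0.006 m)) and ((x of spindle2 in the frame of rest0 between -0.012 and 0.012 m and y of spindle2 in the frame of rest0 between -0.007 and 0.007 m and z of spindle2 in the frame of rest0 between -0.006 and 0.006 m) or (x of spindle2 in the frame of rest1 between -0.012 and 0.012 m and y of spindle2 in the frame of rest1 between -0.007 and 0.007 m and z of spindle2 in the frame of rest1 between -0.006 and 0.006 m) or (x of spindle2 in the frame of rest2 between -0.012 and 0.012 m and y of spindle2 in the frame of rest2 between -0.007 and 0.007 m and z of spindle2 in the frame of rest2 between -0.006 and 0.006 m))), for 0.3 s.
2. the spray cap is pressed down (value of joint nozzle above 0.0055 m), for 0.1 s.
3. the spray cap is let go (value of joint nozzle below 0.0015 m), for 0.1 s.
At the end, for the whole second after the job is handed in: Each spindle lies in a pair of Vs (12 mm along, 7 mm across, 6 mm in height of the rest point, 0.12 rad); each case stands in the column (12 mm from the pedestal centre sideways, 0.14 rad square, tilt under 0.08 rad); cap up within 1.5 mm; all released, at rest (all of step 1 and linear speed of each of spindle0, spindle1, spindle2, case0, case1, case2, case3 below 0.03 m/s and horizontal distance between each of case0, case1, case2, case3 and pedestal_top below 0.012 m and angle between the x axis of each of case0, case1, case2, case3 and the x axis of pedestal, either way round below 0.14 rad and angle between the z axis of each of case0, case1, case2, case3 and the z axis of pedestal, either way round below 0.08 rad and z of each of case0, case1, case2, case3 in the frame of pedestal_top above -0.004 m and value of joint nozzle below 0.0015 m); the robot touches nothing.
It fails at once if a bystander (tool, tin, collar, mug) is moved more than 50 mm (distance of any of socket, tin, collar, screwdriver, wrench, hammer, mug from where it was at the start of the episode above 0.05 m).
Of spindle0, spindle1, spindle2 only 2 to 3 are there at a start; the rules pass over those that are not, and their reading is None.
Of case0, case1, case2, case3 only 3 to 4 are there at a start; the rules pass over those that are not, and their reading is None.
At some moment in a run one of spindle0, spindle1, spindle2 may be knocked a few centimetres aside while the robot is not near it.
Once in a run the grip may slacken for a moment while it holds something.
It also fails if it takes over 200 s, if anything falls off the work surface, if the arm or the gripper's body presses on something with over 40 N, if the wrist force passes 120 N, or if a joint passes its speed limit or range.

ROBOT

A 6-joint arm with a two-finger parallel gripper is mounted at the origin on the work surface. World frame = base frame: x ahead of the robot, y to its left, z up, the work surface at z = 0. Lengths are in m, angles in degrees, forces in N, time in s.
With the tool pointing down it reaches from about 0.35 to 0.875 m from the base axis. Payload 4.2 kg.
Tool frame: the origin (TCP) lies on the centre line of the jaws, within the pads' length; the fingertips stand r.tip_extent ahead of it and the grasp point (between the pads) lies 11 mm behind it (r.tip_extent is the distance from the TCP to the fingertips, in m); z points along the fingers, y is the line along which they close (so a half turn about z gives the same grasp; the last joint's range is limited). The gripper opens to 87 mm and grips with 3 to 60 N. Pads are 19 mm wide; open, the fingers measure 117 mm over their backs; the gripper's body (75 mm by 190 mm) begins 51 mm behind the grasp point.
Start: joints at [91.249, 22.042, 0.453, 0, -68.411, -14.817], TCP at [0.147, 0.608, 0.231] pointing down, gripper open.
Joint ranges: [-179.83, 179.83], [-69.29, 118.12], [-61.27, 80.66], [-181.25, 117.63], [-171.15, -9.14], [-177.46, 177.46]. Speed limits (degrees/s): [159.86, 159.86, 180, 180, 180, 180].

INTERFACE

Orientations are given as a 3x3 rotation matrix whose columns are the frame's x, y, z axes.
In Python, from station import r gives the robot as it stands.
- The arm moves only by the shell command python3 -m jog 'ROWS'. ROWS is text: rows parted by semicolons, each of 5 numbers parted by spaces: the opening, from 0 (shut) to 1 (fully open), then the shift along the world's x, y, z in mm, then the turn about the world's z in degrees. In form: hand dx dy dz roll; .... A call has 1 to 5 rows; each row shifts and turns the commanded pose from where the row before left it; what a row does not reach is not made up. A row lasts 1/8 s, in which the tool goes at most 62.5 mm and 10.7 degrees, less where a joint would pass 70% of its speed; a pose out of reach is approached as far as the arm can. A call is refused whole if a number of a shift passes 62.5 or a number of a turn 10.7, either way. A call with a gripper value outside its range is refused whole. The fingers move at their own pace and stop on an object; the grip force is fixed at half the most. Time passes only in rows, so rows that do not move let the fingers close. It gives the time, the measured TCP pose, the force, the opening and the grip force at its end, in the units of the state.
- r.sense(): the state, without advancing time (a new reading comes with each control period).
- r.capture(name): name is "side" or "top" or "wrist"; returns a dict with "pixels" (480x640x3 uint8, red, green, blue), "fovy" (degrees; the focal length in pixels is half the picture's height over the tangent of half this angle, whatever the lens; pixels are square), "cx", "cy" (the principal point, pixels), "k1" (the pictures are not rectified: a ray, as slopes to the right and down, at radius r is drawn at 1 + k1 r^2 times it, then the intrinsics apply), "origin" and "orientation" of the camera in the world; the wrist camera has in their place "T_tool_cam" (4x4, takes a point from camera to tool coordinates, whose origin is the TCP and whose axes are the flange's). Camera axes: x right, y down, z forward; pixel columns grow to the right and rows downward; lengths in m; the calibration is good to about 2 mm. A picture is of the moment at which its call begins: read the wrist's pose just before it. There is no depth.
- r.finish_job(): hands the job in; it is judged then, once.
The state is a dict: "time_s": time; "joints": joint angles; "joint_velocities": joint speeds; "effort": joint torques, N m; "tcp_pos": TCP position; "ee_rot": TCP orientation; "wrist_force": force on the tool from outside, world axes, zero at the start; "moment": the same for the moment, N m; "gripper_width": opening from 0.0 (shut) to 1.0 (fully open); "gripper_force": force on a finger pad.
Only numpy, scipy, OpenCV 4.12 (cv2) and the standard library are available. Lean on these libraries where they do the work, as an engineer would, in place of code of your own. Each camera call takes 0.05 s, during which the arm holds its last target. There are 200 camera calls.

## Working session

There is one attempt and no reset: what is moved stays moved. The work goes in short steps, Python scripts to look and compute and a shell command to move; the robot and the scene stay as the last step left them, time stands still between calls to the robot, and variables do not carry over. Pictures are saved under pics/ and viewed, at most 14 in all, crops included, and the job is handed in when it is done.

```bash
ls; mkdir -p pics
cat > h.py <<'E'
import numpy as np, cv2, json
from station import r
def snap(name, fn=None):
    s=r.sense(); c=r.capture(name)
    if 'origin' in c: o=np.array(c['origin']);R=np.array(c['orientation'])
    else:
        T=np.array(c['T_tool_cam']);E=np.array(s['ee_rot'])
        R=E@T[:3,:3]; o=np.array(s['tcp_pos'])+E@T[:3,3]
    c['o']=o;c['R']=R;c['f']=240/np.tan(np.radians(c['fovy'])/2)
    c['K']=np.array([[c['f'],0,c['cx']],[0,c['f'],c['cy']],[0,0,1]])
    if fn: cv2.imwrite('pics/'+fn,c['pixels'][:,:,::-1])
    return c
def ray(c,uv):
    uv=np.array(uv,float).reshape(-1,1,2)
    p=cv2.undistortPoints(uv,c['K'],np.array([c['k1'],0,0,0,0.]))[:,0]
    d=np.c_[p,np.ones(len(p))]@c['R'].T
    return d
def onz(c,uv,z):
    d=ray(c,uv); return c['o']+d*((z-c['o'][2])/d[:,2])[:,None]
def proj(c,P):
    P=np.array(P,float).reshape(-1,3); q=(P-c['o'])@c['R']; s=q[:,:2]/q[:,2:]
    s=s*(1+c['k1']*(s**2).sum(1))[:,None]
    return s*c['f']+[c['cx'],c['cy']]
def tri(cs,uvs):
    A=np.zeros((3,3));b=np.zeros(3)
    for c,uv in zip(cs,uvs):
        d=ray(c,uv)[0];d/=np.linalg.norm(d);M=np.eye(3)-np.outer(d,d);A+=M;b+=M@c['o']
    p=np.linalg.solve(A,b)
    return p,[float(np.linalg.norm(np.cross(p-c['o'],(lambda d:d/np.linalg.norm(d))(ray(c,uv)[0])))) for c,uv in zip(cs,uvs)]
E
python3 - <<'E'
from h import *
for n in('top','side','wrist'):
    c=snap(n,n+'0.png'); print(n,c['fovy'],c['cx'],c['cy'],c['k1'],c['o'].round(3),c['R'].round(3).tolist())
s=r.sense();print(s,r.tip_extent)
E
```

```text
pics
top 50.59545190266691 316.990626698769 238.98753753581454 -0.08795464803697554 [0.434 0.012 1.35 ] [[-0.011, -0.997, 0.073], [-1.0, 0.012, 0.018], [-0.019, -0.073, -0.997]]
side 54.704226278883134 317.45360434786295 235.7655750024713 -0.06086767780201182 [ 0.183 -0.754  0.802] [[0.913, -0.25, 0.323], [-0.409, -0.565, 0.716], [0.003, -0.786, -0.618]]
wrist 65.63133056056964 316.4716871901313 235.47519859614818 0.019378663147887613 [0.216 0.591 0.384] [[-0.234, -0.936, -0.261], [-0.972, 0.226, 0.061], [0.002, 0.268, -0.963]]
{'time_s': 0.15, 'joints': array([ 9.12512906e+01,  2.20821665e+01,  3.96295133e-01, -2.10112321e-02,
       -6.84094062e+01, -1.48176225e+01]), 'joint_velocities': array([ 0.08454294, -0.10574533,  0.14502731,  0.15912597, -0.03567729,
       -0.03023482]), 'effort': array([-6.83424423e-04, -3.91050446e+01,  1.87588656e+01,  4.22231555e+00,
        1.24035709e-02, -1.37534071e-04]), 'tcp_pos': array([0.14647482, 0.60713818, 0.22968359]), 'ee_rot': array([[ 9.72067293e-01, -2.34702121e-01, -3.04590919e-04],
       [-2.34702299e-01, -9.72065863e-01, -1.66993362e-03],
       [ 9.58545284e-05,  1.69477604e-03, -9.99998559e-01]]), 'wrist_force': array([-0.13483799, -0.4016076 ,  0.02240878]), 'moment': array([ 0.01517006,  0.01399032, -0.0385886 ]), 'gripper_force': 0.0, 'gripper_width': 1.0041771835557745} 0.008
```

View pics/top0.png

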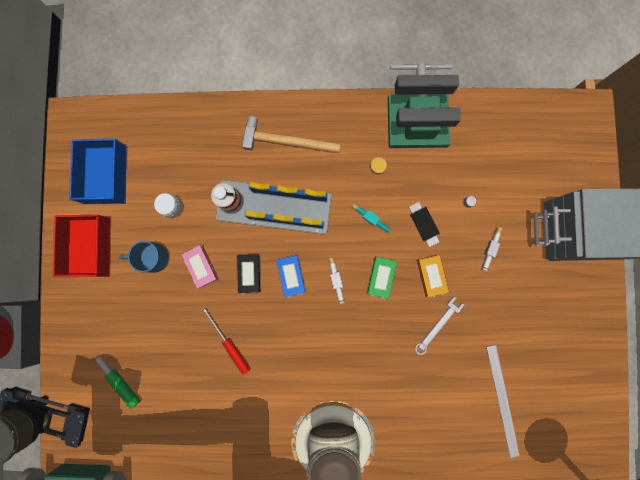

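View pics/side0.png

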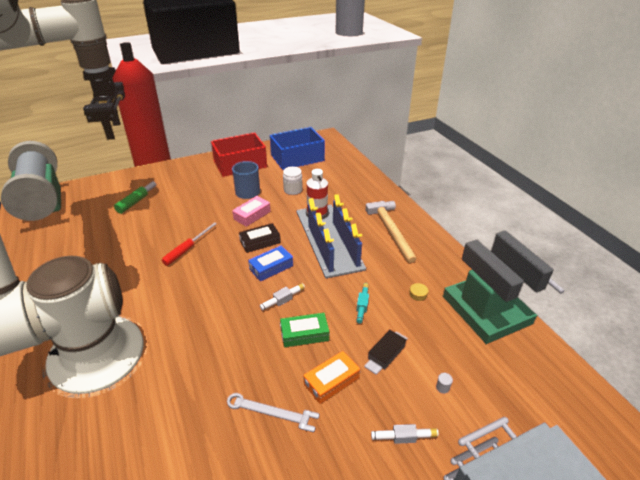

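The top view shows four cases: black (249,273), blue (291,276), green (383,278) and orange (433,276). There are two steel spindles at (337,281) and (493,248), the pedestal at (424,224) and the stand around (275,207) with its cap at (225,195). The pink case (199,267) and turquoise spindle (372,218) are the decoys.

Run:
```python
from h import *
t=snap('top');s=snap('side')
# top uv, side uv
pts={'spA':((337,281),(283,297)),'spB':((493,248),(405,434)),'ped':((424,222),(388,350)),'cap':((220,190),(317,174)),'black':((249,274),(260,235)),'blue':((291,276),(271,261)),'green':((382,278),(304,325)),'orange':((433,276),(332,374))}
for k,(a,b) in pts.items():
    p,e=tri([t,s],[a,b]);print(k,p.round(3),np.round(e,4),'onz30',onz(t,a,.03).round(3))
```

```text
spA [ 0.424 -0.016  0.01 ] [0.0026 0.0026] onz30 [[ 0.422 -0.015  0.03 ]]
spB [ 0.503 -0.43   0.013] [0.0002 0.0002] onz30 [[ 0.502 -0.424  0.03 ]]
ped [ 0.575 -0.25   0.005] [0.0004 0.0004] onz30 [[ 0.572 -0.245  0.03 ]]
cap [0.644 0.268 0.139] [0.0019 0.0019] onz30 [[0.664 0.291 0.03 ]]
black [0.445 0.213 0.025] [0.0028 0.0028] onz30 [[0.442 0.214 0.03 ]]
blue [0.438 0.104 0.022] [0.0022 0.0022] onz30 [[0.436 0.104 0.03 ]]
green [ 0.43  -0.133  0.03 ] [0.002 0.002] onz30 [[ 0.428 -0.132  0.03 ]]
orange [ 0.433 -0.267  0.024] [0.002 0.002] onz30 [[ 0.431 -0.265  0.03 ]]
```

```bash
python3 -m jog '1 62 -62 40 0;1 62 -62 40 0;1 62 -62 30 0;1 62 -62 0 0;1 30 -62 0 0'
```

```text
time_s: 0.88
tcp_pos: [0.3416, 0.3835, 0.3026]
ee_rot: [[0.972, -0.235, 0.0], [-0.235, -0.972, 0.0], [0.0, -0.0, -1.0]]
wrist_force: [0.4, 0.3, -0.3]
gripper_width: 1.002
gripper_force: 0.0
```

```bash
python3 -m jog '1 0 0 0 0' | head -2;python3 -m jog '1 30 -50 20 4;1 30 -50 20 4;1 0 -50 0 4;1 0 -30 0 0;1 0 0 0 0'|head -3
python3 - <<'E'
from h import *
c=snap('wrist','wA.png');print(c['o'])
E
python3 -m jog '1 0 -60 0 0;1 0 -60 0 0;1 0 -60 0 0;1 0 -60 0 0;1 0 -60 0 0' |head -2; python3 -m jog '1 0 -60 0 0;1 0 0 0 0'|head -3
python3 - <<'E'
from h import *
c=snap('wrist','wB.png');print(c['o'])
E
```

```text
time_s: 1.0
tcp_pos: [0.3415, 0.3815, 0.3033]
time_s: 1.62
tcp_pos: [0.4001, 0.2039, 0.3432]
ee_rot: [[1.0, -0.029, 0.001], [-0.029, -1.0, 0.001], [0.001, -0.001, -1.0]]
[0.47184829 0.20237702 0.49745545]
time_s: 2.3
tcp_pos: [0.4009, -0.0958, 0.3428]
time_s: 2.55
tcp_pos: [0.4007, -0.1576, 0.342]
ee_rot: [[0.999, -0.033, -0.001], [-0.033, -0.999, -0.0], [-0.001, 0.0, -1.0]]
[ 0.47274067 -0.15927356  0.49614815]
```

View pics/wA.png

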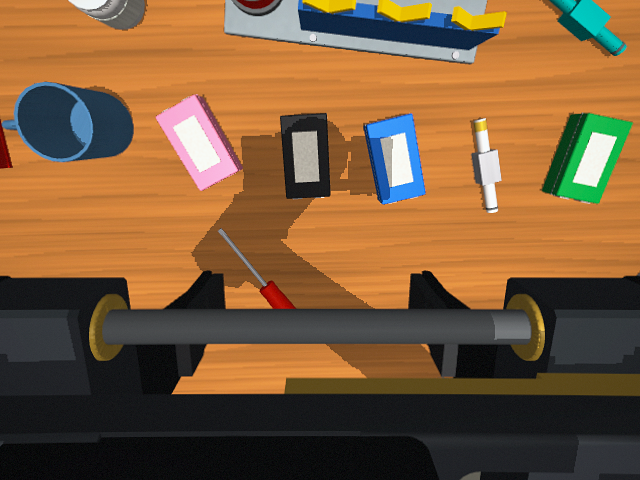

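View pics/wB.png

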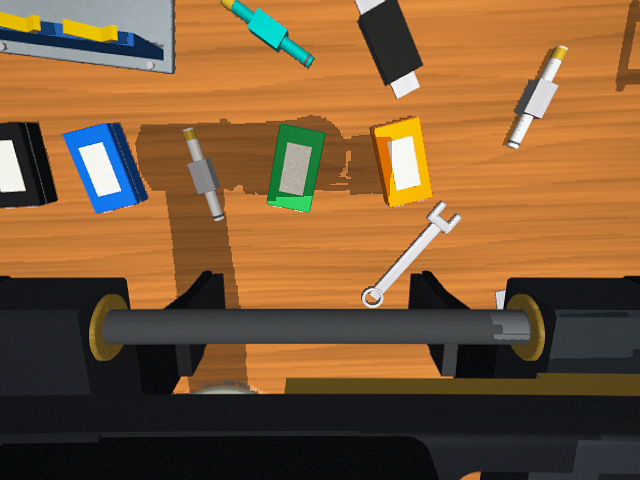

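View A shows black (305,156), blue (395,160), green (590,160), spindle A (486,166) and the stand's near rail. View B shows green (296,168), orange (402,162), spindle A (203,175), spindle B (537,97), and the pedestal (390,42) with a light strip at each end. Next I take views further forward and detect the parts with masks.

```bash
cat >> h.py <<'E'
import pickle
def save(fn):
    c=snap('wrist',fn+'.png'); pickle.dump(c,open('pics/'+fn+'.pkl','wb')); return c
def load(fn): return pickle.load(open('pics/'+fn+'.pkl','rb'))
def greys(c,smax=60,vmin=90,amin=150,rows=272):
    """low-saturation bright blobs: centre, size px"""
    hsv=cv2.cvtColor(c['pixels'],cv2.COLOR_RGB2HSV)
    m=((hsv[...,1]<smax)&(hsv[...,2]>vmin)).astype(np.uint8); m[rows:]=0
    m=cv2.morphologyEx(m,cv2.MORPH_OPEN,np.ones((3,3),np.uint8))
    cs,_=cv2.findContours(m,cv2.RETR_EXTERNAL,cv2.CHAIN_APPROX_NONE)
    out=[]
    for k in cs:
        if cv2.contourArea(k)<amin: continue
        out.append((cv2.minAreaRect(k),cv2.contourArea(k),k))
    return out
E
python3 -c "
from h import *
save('v1')"
python3 -m jog '1 40 -40 0 2;1 40 -50 0 0;1 40 -50 0 0;1 0 0 0 0'|head -3
python3 -c "
from h import *
save('v2')"
python3 -m jog '1 0 50 0 0;1 0 50 0 0;1 0 50 0 0;1 0 50 0 0;1 0 50 0 0'|head -2;python3 -m jog '1 0 50 0 0;1 0 50 0 0;1 10 20 0 0;1 0 0 0 0'|head -3
python3 -c "
from h import *
save('v3')"
python3 -m jog '1 10 50 0 0;1 0 50 0 0;1 0 0 0 0'|head -3
python3 -c "
from h import *
save('v4')
for v in('v1','v2','v3','v4'):
    c=load(v);print(v,c['o'].round(3))
    for (ce,wh,a),ar,k in greys(c): 
        p=onz(c,ce,.03)[0];print(np.round(ce),np.round(wh),round(ar),p.round(3))
a=np.hstack([load(v)['pixels'][:280] for v in('v2','v3')]);b=np.hstack([load(v)['pixels'][:280] for v in('v4','v1')])
cv2.imwrite('pics/m1.png',cv2.resize(np.vstack([a,b]),(800,350))[:,:,::-1])
"
```

```text
time_s: 3.15
tcp_pos: [0.5216, -0.2925, 0.3383]
ee_rot: [[1.0, 0.008, -0.006], [0.008, -1.0, 0.002], [-0.006, -0.002, -1.0]]
time_s: 3.82
tcp_pos: [0.517, -0.0389, 0.344]
time_s: 4.32
tcp_pos: [0.5279, 0.0795, 0.343]
ee_rot: [[1.0, 0.012, 0.001], [0.012, -1.0, 0.0], [0.001, -0.0, -1.0]]
time_s: 4.75
tcp_pos: [0.5381, 0.1787, 0.3421]
ee_rot: [[1.0, 0.01, -0.001], [0.01, -1.0, -0.0], [-0.001, 0.0, -1.0]]
v1 [ 0.473 -0.158  0.496]
[424. 241.] [27. 87.] 1048 [ 0.331 -0.293  0.03 ]
[296. 169.] [25. 49.] 1134 [ 0.429 -0.131  0.03 ]
[101. 168.] [55. 24.] 1190 [0.436 0.109 0.03 ]
[203. 178.] [80. 19.] 1017 [ 0.421 -0.015  0.03 ]
[ 13. 165.] [52. 26.] 1015 [0.443 0.214 0.03 ]
[405. 163.] [50. 25.] 1133 [ 0.432 -0.265  0.03 ]
[406.  85.] [18. 27.] 420 [ 0.522 -0.263  0.03 ]
[539. 105.] [ 20. 100.] 1320 [ 0.494 -0.419  0.03 ]
[372.   6.] [13. 28.] 224 [ 0.603 -0.222  0.03 ]
[87. 36.] [ 72. 174.] 6382 [0.582 0.096 0.03 ]
v2 [ 0.594 -0.291  0.492]
[295. 256.] [37. 23.] 720 [ 0.435 -0.263  0.03 ]
[194. 256.] [24. 35.] 735 [ 0.434 -0.131  0.03 ]
[ 12. 251.] [40. 25.] 654 [0.438 0.101 0.03 ]
[103. 2
[... 693 characters left out ...]
0.03 ]
[108. 240.] [51. 23.] 1046 [0.461 0.351 0.03 ]
[582. 197.] [ 9. 25.] 174 [ 0.524 -0.253  0.03 ]
[561. 122.] [16. 28.] 382 [ 0.614 -0.21   0.03 ]
[ 30. 103.] [56. 61.] 2813 [0.627 0.417 0.03 ]
[122.  87.] [71. 60.] 3406 [0.647 0.308 0.03 ]
[255. 112.] [250.  94.] 12717 [0.622 0.155 0.03 ]
v4 [0.61  0.18  0.496]
[556. 262.] [18. 27.] 364 [ 0.447 -0.137  0.03 ]
[370. 260.] [25. 23.] 496 [0.447 0.108 0.03 ]
[455. 258.] [28. 18.] 308 [ 0.452 -0.005  0.03 ]
[287. 256.] [30. 24.] 668 [0.451 0.218 0.03 ]
[186. 248.] [47. 22.] 957 [0.461 0.35  0.03 ]
[633. 132.] [19. 12.] 172 [ 0.611 -0.196  0.03 ]
[102. 115.] [54. 81.] 3550 [0.626 0.435 0.03 ]
[326. 120.] [265.  93.] 16515 [0.624 0.169 0.03 ]
```

View pics/m1.png

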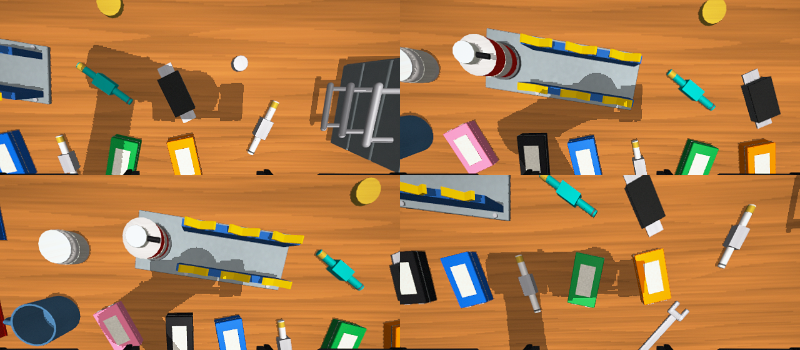

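Montage: the stand is whole in both left views, with the six yellow rests and the white cap separable. The pedestal (black, with light end strips) and spindle B are clear in v2. Next I fit the stand from the V-rest blobs over a wide baseline.

```bash
python3 -m jog '1 0 50 0 0;1 0 50 0 0;1 0 20 0 0;1 0 0 0 0'|head -3
python3 -c "
from h import *
save('v5')"
python3 -m jog '1 0 -60 0 0;1 0 -60 0 0;1 0 -60 0 0;1 0 -60 0 0;1 0 -60 0 0'|head -2
python3 -m jog '1 -40 0 0 0;1 -40 0 0 0;1 -40 0 0 0;1 -40 0 0 0;1 0 0 0 0'|head -3
python3 -c "
from h import *
save('v6')
def yel(c):
    hsv=cv2.cvtColor(c['pixels'],cv2.COLOR_RGB2HSV)
    m=((hsv[...,0]>22)&(hsv[...,0]<32)&(hsv[...,1]>150)&(hsv[...,2]>70)).astype(np.uint8); m[275:]=0
    cs,_=cv2.findContours(m,cv2.RETR_EXTERNAL,cv2.CHAIN_APPROX_NONE)
    return [k for k in cs if cv2.contourArea(k)>120]
for v in('v3','v4','v5','v6'):
    c=load(v);print(v,c['o'].round(3))
    for k in yel(c):
        ce,wh,a=cv2.minAreaRect(k);l=k[:,0][k[:,0,0].argmin()];q=k[:,0][k[:,0,0].argmax()]
        print(np.round(ce),np.round(wh),l,q,onz(c,(l+q)/2.,.109)[0].round(3))
a=np.hstack([load(v)['pixels'][:280] for v in('v5','v6')])
cv2.imwrite('pics/m2.png',cv2.resize(a,(800,175))[:,:,::-1])
cv2.imwrite('pics/m3.png',cv2.resize(load('v3')['pixels'][0:230,50:450],(800,460),interpolation=cv2.INTER_CUBIC)[:,:,::-1])
"
```

```text
time_s: 5.3
tcp_pos: [0.5384, 0.2969, 0.3423]
ee_rot: [[1.0, 0.008, -0.001], [0.008, -1.0, -0.001], [-0.001, 0.001, -1.0]]
time_s: 5.98
tcp_pos: [0.5371, -0.0065, 0.3436]
time_s: 6.6
tcp_pos: [0.3757, -0.0045, 0.3439]
ee_rot: [[1.0, 0.007, 0.003], [0.007, -1.0, 0.001], [0.003, -0.001, -1.0]]
v3 [0.6   0.081 0.497]
[347. 162.] [48. 13.] [323 164] [371 164] [0.569 0.05  0.109]
[280. 151.] [48. 13.] [256 151] [304 154] [0.579 0.118 0.109]
[212. 140.] [49. 13.] [188 132] [236 142] [0.593 0.186 0.109]
[360.  89.] [50. 16.] [335  86] [385  90] [0.641 0.04  0.109]
[289.  78.] [51. 16.] [264  76] [315  77] [0.651 0.108 0.109]
[217.  65.] [53. 16.] [192  54] [243  65] [0.665 0.177 0.109]
[500.  18.] [37. 39.] [481  13] [520  19] [ 0.704 -0.087  0.109]
v4 [0.61  0.18  0.496]
[443. 172.] [48. 13.] [418 174] [467 172] [0.57  0.05  0.109]
[376. 162.] [48. 12.] [352 163] [400 163] [0.58  0.119 0.109]
[309. 152.] [48. 13.] [285 150] [333 154] [0.59  0.188 0.109]
[460. 101.] [50. 16.] [435 100] [486  98] [0.642 0.04  0.109]
[390.  89.] [50. 16.] [365  87] [416  88] [0.652 0.109 0.109]
[319.  78.] [51. 16.] [294  78] [345  78] [0.66  0.178 0.109]
[590.  25.] [38. 41.] [570  15] [608  25] [ 0.71  -0.069  0.109]
v5 [0.61  0.298 0.497]
[557. 173.] [48. 12.] [533 173] [582 172] [0.571 0.051 0.109]
[491. 163.] [48. 12.] [467 162] [515 163] [0.581 0.12  0.109]
[424. 153.] [48. 12.] [400 152] [448 153] [0.591 0.189 0.109]
[581. 101.] [51. 17.] [556  99] [607 100] [0.641 0.041 0.109]
[511.  90.] [51. 17.] [485  91] [537  89] [0.65  0.11  0.109]
[441.  79.] [50. 17.] [416  76] [467  77] [0.662 0.178 0.109]
v6 [ 0.447 -0.003  0.498]
[265.   4.] [ 8. 44.] [243   0] [287   4] [0.562 0.045 0.109]
```

View pics/m3.png

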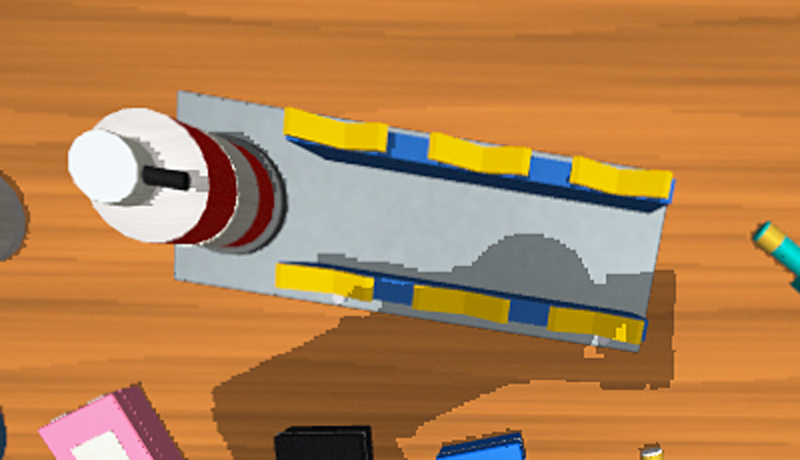

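The stand fits: rest spacings come out at 70 and 71.6 mm against 70 and 72, at z=0.109. Next I measure spindles, pedestal and cases numerically.

```bash
cat >> h.py <<'E'
def spindle(c,near,win=0.09,z=.012):
    hsv=cv2.cvtColor(c['pixels'],cv2.COLOR_RGB2HSV).astype(int)
    H,S,V=hsv[...,0],hsv[...,1],hsv[...,2]
    m=(((S<70)&(V>80))|((H>21)&(H<34)&(S>90)&(V>90))).astype(np.uint8); m[290:]=0
    roi=np.zeros_like(m);u=proj(c,[*near,z])[0];cv2.circle(roi,tuple(int(x) for x in u),int(win*c['f']/abs(c['o'][2]-z)),1,-1)
    m=cv2.morphologyEx(m*roi,cv2.MORPH_CLOSE,np.ones((3,3)))
    cs,_=cv2.findContours(m,cv2.RETR_EXTERNAL,cv2.CHAIN_APPROX_NONE)
    k=min([k for k in cs if cv2.contourArea(k)>400],key=lambda k:np.hypot(*(np.mean(k[:,0],0)-u)))
    P=(onz(c,k[:,0],z)[:,:2]*1000).astype(np.float32)
    (ce,wh,a)=cv2.minAreaRect(P.reshape(-1,1,2)); b=cv2.boxPoints((ce,wh,a))
    e=[b[1]-b[0],b[2]-b[1]];l=max(e,key=np.linalg.norm)
    ang=np.degrees(np.arctan2(l[1],l[0])); ang=(ang+90)%180-90
    M=cv2.moments(k)
    return np.round(ce,1),np.round(sorted(wh),1),round(float(ang),1),cv2.minAreaRect(k)[0]
def label(c,near,z=.034,rows=272):
    u=proj(c,[*near,z])[0]
    g=min(greys(c,rows=rows),key=lambda g:np.hypot(*(np.array(g[0][0])-u)))
    P=(onz(c,g[2][:,0],z)[:,:2]*1000).astype(np.float32)
    (ce,wh,a)=cv2.minAreaRect(P.reshape(-1,1,2)); b=cv2.boxPoints((ce,wh,a))
    e=[b[1]-b[0],b[2]-b[1]];l=max(e,key=np.linalg.norm)
    ang=np.degrees(np.arctan2(l[1],l[0])); ang=(ang+90)%180-90
    return np.round(ce,1),np.round(sorted(wh),1),round(float(ang),1),g[0][0]
E
python3 - <<'E'
from h import *
C={v:load(v) for v in('v1','v2','v3','v4','v5','v6')}
print('spA',spindle(C['v1'],(.424,-.016)),spindle(C['v6'],(.424,-.016)))
print('spB',spindle(C['v1'],(.503,-.43)),spindle(C['v2'],(.503,-.43)))
for a,b,p in(('v1','v6',(.424,-.016)),('v1','v2',(.503,-.43))):
    print(tri([C[a],C[b]],[spindle(C[a],p)[3],spindle(C[b],p)[3]]))
for n,p in dict(black=(.445,.213),blue=(.438,.104),green=(.43,-.132),orange=(.433,-.266)).items():
    x=label(C['v6'],p); y=label(C['v1'],p);print(n,x[:3],y[:3],tri([C['v6'],C['v1']],[x[3],y[3]]))
# stand height + cap
L=[((347,162),(557,173)),((280,151),(491,163)),((212,140),(424,153)),((360,89),(581,101)),((289,78),(511,90)),((217,65),(441,79))]
for a,b in L: print('rest',tri([C['v3'],C['v5']],[a,b]))
# pedestal
for v in('v1','v2'):
    c=C[v];hsv=cv2.cvtColor(c['pixels'],cv2.COLOR_RGB2HSV);m=(hsv[...,2]<70).astype(np.uint8);m[272:]=0
    u=proj(c,(.572,-.25,.025))[0]
    cs,_=cv2.findContours(m,cv2.RETR_EXTERNAL,cv2.CHAIN_APPROX_NONE)
    k=min([k for k in cs if cv2.contourArea(k)>800],key=lambda k:np.hypot(*(np.mean(k[:,0],0)-u)))
    ap=cv2.approxPolyDP(cv2.convexHull(k),4,True)[:,0]
    print(v,ap.tolist(),(onz(c,ap,.025)[:,:2]*1000).round().tolist())
    print('strips',[(g[0][0],(onz(c,g[0][0],.004)*1000).round(1)[0]) for g in greys(c) if np.hypot(*(np.array(g[0][0])-u))<60])
E
```

```text
spA (array([422.5, -11.4]), array([ 31. , 121.7]), 12.9, (204.04998779296875, 173.64999389648438)) (array([422.6, -12.3]), array([ 24. , 121.3]), 13.1, (323.5849304199219, 151.4031982421875))
spB (array([ 499.7, -431.3]), array([ 25.3, 122.4]), -22.3, (541.97021484375, 98.76554870605469)) (array([ 499.3, -428.6]), array([ 29.5, 121.4]), -16.5, (422.17413330078125, 204.6392059326172))
(array([ 0.42489118, -0.01174446,  0.0149723 ]), [1.0183867460270974e-05, 1.0183867460263054e-05])
(array([ 0.501692  , -0.42799372,  0.01805993]), [0.0006848506608115636, 0.000684850660811691])
black (array([442.9, 217.8]), array([31.5, 60.9]), 1.9) (array([442.9, 217.9]), array([31.5, 61.7]), 1.4) (array([0.44262166, 0.22747068, 0.01362129]), [0.0006417747041301542, 0.000641774704130155])
blue (array([436.2, 106.6]), array([30.1, 60.2]), 11.7) (array([435.9, 106.6]), array([30.5, 60.3]), 11.8) (array([0.43649359, 0.10706034, 0.03330278]), [2.5241865143960734e-05, 2.5241865144057503e-05])
green (array([ 429.3, -131.2]), array([30.5, 60.4]), -13.4) (array([ 428.9, -131. ]), array([29.8, 60. ]), -13.5) (a
[... 756 characters left out ...]
00017264329843952016, 0.00017264329843972017])
rest (array([0.66013613, 0.1779171 , 0.10648395]), [0.00019204167045159013, 0.00019204167045166115])
v1 [[398, 0], [423, 65], [387, 85], [360, 21], [389, 0]] [[609.0, -252.0], [543.0, -283.0], [523.0, -242.0], [590.0, -210.0], [610.0, -242.0]]
strips [((406.33392333984375, 84.68856048583984), array([ 524.3, -269.2,    4. ])), ((372.0, 6.5), array([ 610., -226.,    4.]))]
v2 [[284, 113], [311, 173], [281, 187], [252, 127]] [[613.0, -251.0], [542.0, -284.0], [525.0, -246.0], [596.0, -213.0]]
strips [((300.4000244140625, 185.8000030517578), array([ 523.2, -269.7,    4. ])), ((265.3000183105469, 111.60001373291016), array([ 615.1, -226.4,    4. ]))]
```

Measurements agree:
- Stand: centre (615.3, 113.6), yaw -8.1°.
- Pedestal: (569, -248), yaw 25.1°.
- Case labels: 30 x 60 mm at z≈34 mm.

Spindle B needs a closer look, including the grey rack handle next to it.

```bash
python3 -m jog '1 10 -60 0 0;1 10 -60 0 0;1 10 -60 0 0;1 10 -60 0 0;1 10 -60 0 0'|head -2
python3 -m jog '1 10 -60 -20 0;1 0 0 -20 0;1 0 0 0 0'|head -3
python3 - <<'E'
from h import *
save('v7')
c=load('v7');print(c['o'])
def pca(c,near,z=.012):
    hsv=cv2.cvtColor(c['pixels'],cv2.COLOR_RGB2HSV).astype(int)
    H,S,V=hsv[...,0],hsv[...,1],hsv[...,2]
    m=(((S<70)&(V>80))|((H>21)&(H<34)&(S>90)&(V>90))); m[290:]=0
    v,u=np.nonzero(m);P=onz(c,np.c_[u,v],z)[:,:2]*1000
    P=P[np.hypot(*(P-np.array(near)*1000).T)<75]
    w,E=np.linalg.eigh(np.cov(P.T));d=E[:,1];q=(P-P.mean(0))@d
    a=np.degrees(np.arctan2(d[1],d[0]));return P.mean(0).round(1),(a+90)%180-90,np.ptp(q),(P.mean(0)+d*(q.max()+q.min())/2).round(1)
print(spindle(c,(.5,-.43)))
for v in('v1','v2','v7'):print(pca(load(v),(.5,-.43)))
for v in('v1','v6'):print('A',pca(load(v),(.4235,-.012)))
print(tri([load('v1'),c],[spindle(load('v1'),(.5,-.43))[3],spindle(c,(.5,-.43))[3]]))
a=np.hstack([load(v)['pixels'][:280] for v in('v2','v7')]);cv2.imwrite('pics/m4.png',cv2.resize(a,(800,175),interpolation=cv2.INTER_AREA)[:,:,::-1])
cv2.imwrite('pics/m5.png',np.hstack([load('v2')['pixels'][:280,350:],load('v7')['pixels'][:280,200:]])[:,:,::-1])
E
```

```text
time_s: 7.28
tcp_pos: [0.4284, -0.3062, 0.3423]
time_s: 7.65
tcp_pos: [0.437, -0.3626, 0.3004]
ee_rot: [[1.0, 0.005, -0.005], [0.005, -1.0, 0.002], [-0.005, -0.002, -1.0]]
[ 0.50963832 -0.36191785  0.45426903]
(array([ 500.8, -426.6]), array([ 26.9, 121.6]), -22.0, (374.7938232421875, 135.96392822265625))
(array([ 502. , -429.4]), np.float64(-22.268816945752462), np.float64(122.43725324492829), array([ 500.7, -428.9]))
(array([ 500.6, -428. ]), np.float64(-21.695290395378805), np.float64(121.54494579137707), array([ 499.4, -427.6]))
(array([ 502.6, -427.6]), np.float64(-21.96409674202698), np.float64(121.64261337453746), array([ 500.7, -426.9]))
A (array([423.8, -10.9]), np.float64(12.928236942870683), np.float64(121.66533080002375), array([422.4, -11.3]))
A (array([424.1, -11.9]), np.float64(13.097850938890872), np.float64(121.32270263504068), array([422.6, -12.3]))
(array([ 0.50209375, -0.42619472,  0.02183327]), [0.0011142432303976888, 0.0011142432303976743])
```

View pics/m5.png

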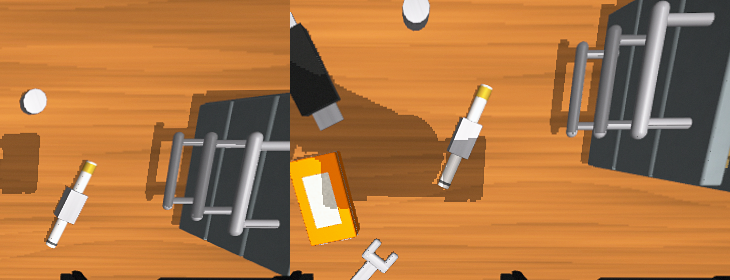

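Left (v2): the rack's nearest bar runs (527,135)–(517,207). Right (v7): it runs (492,45)–(482,131). Spindle B is clear at (374,136) in v7. I'll triangulate the bar.

Run:
```python
from h import *
a,b=load('v2'),load('v7')
for p,q in(((517,207),(482,131)),((527,135),(492,45)),((546,215),(510,133)),((588,231),(549,133))): print(tri([a,b],[p,q]))
```

```text
(array([ 0.50836325, -0.52863919,  0.05762049]), [0.0009583579358223893, 0.0009583579358226073])
(array([ 0.58995969, -0.53319752,  0.04508145]), [0.0006652533383878418, 0.000665253338387798])
(array([ 0.50713929, -0.53890202,  0.09639591]), [2.375378963154284e-05, 2.3753789631609944e-05])
(array([ 0.5080218 , -0.53340642,  0.16684517]), [0.0008828623205179324, 0.0008828623205176737])
```

```bash
python3 -m jog '0.6 28 -31 -30 -7.4;0.6 28 -31 -50 -7.4;0.6 0 0 -60 -7.4;0.6 0 0 -40 0;0.6 0 0 0 0'
python3 - <<'E'
from h import *
c=save('v8');print(spindle(c,(.5,-.427)))
E
```

```text
time_s: 8.32
tcp_pos: [0.4919, -0.421, 0.123]
ee_rot: [[0.929, -0.37, -0.005], [-0.37, -0.929, 0.003], [-0.006, -0.0, -1.0]]
wrist_force: [0.0, 0.0, 0.7]
gripper_width: 0.615
gripper_force: 0.0
(array([ 502.7, -427.1]), array([ 24.6, 116. ]), -21.2, (319.0, 211.0))
```

```bash
python3 -m jog '0.6 1 -3 -50 0;0.6 0 0 -40 0;0.6 0 0 -20 0;0.6 0 0 0 0' && python3 -m jog '0 0 0 0 0;0 0 0 0 0;0 0 0 0 0;0 0 0 0 0'
```

```text
time_s: 8.88
tcp_pos: [0.4953, -0.4256, 0.017]
ee_rot: [[0.929, -0.37, 0.002], [-0.37, -0.929, -0.002], [0.002, 0.001, -1.0]]
wrist_force: [0.5, -0.2, 0.3]
gripper_width: 0.605
gripper_force: 0.0
time_s: 9.38
tcp_pos: [0.4943, -0.4251, 0.016]
ee_rot: [[0.929, -0.371, 0.001], [-0.371, -0.929, -0.0], [0.001, 0.0, -1.0]]
wrist_force: [1.0, 2.0, 4.4]
gripper_width: 0.273
gripper_force: 30.0
```

```bash
python3 -m jog '0 0 0 50 0;0 0 0 60 0;0 0 20 60 0;0 10 50 20 7;0 10 60 0 6.7' | sed -n 2,7p; python3 -m jog '0 20 60 0 0;0 20 60 0 0;0 20 60 0 0;0 20 60 0 0;0 14 60 0 0' |sed -n 2,7p; python3 -m jog '0 0 60 0 0;0 0 50 0 0;0 0 0 0 0;0 0 0 0 0'
```

```text
tcp_pos: [0.5145, -0.2947, 0.206]
ee_rot: [[0.99, -0.139, 0.004], [-0.139, -0.99, -0.001], [0.004, 0.0, -1.0]]
wrist_force: [1.7, -0.9, -4.4]
gripper_width: 0.274
gripper_force: 30.0
tcp_pos: [0.6066, 0.0039, 0.2032]
ee_rot: [[0.99, -0.141, -0.002], [-0.141, -0.99, -0.0], [-0.002, 0.0, -1.0]]
wrist_force: [1.4, -0.1, -3.4]
gripper_width: 0.27
gripper_force: 30.0
time_s: 11.12
tcp_pos: [0.6062, 0.1117, 0.2034]
ee_rot: [[0.99, -0.14, -0.003], [-0.14, -0.99, -0.001], [-0.002, 0.001, -1.0]]
wrist_force: [0.2, 0.2, -2.6]
gripper_width: 0.271
gripper_force: 30.0
```

```bash
python3 -m jog '0 2 3 -40 0;0 0 0 -28 0;0 0 0 0 0;0 0 0 0 0' |sed -n 2,7p
python3 - <<'E'
from h import *
save('v9');s=snap('side');o=proj(s,(.615,.114,.12))[0].astype(int);print(o)
p=s['pixels'][o[1]-75:o[1]+75,o[0]-100:o[0]+100]
w=load('v9')['pixels'][:,:]
cv2.imwrite('pics/m6.png',np.hstack([cv2.resize(p,(480,360)),cv2.resize(w,(320,240))] if 0 else [cv2.resize(p,(400,300)),cv2.resize(w,(400,300))])[:,:,::-1])
E
```

```text
tcp_pos: [0.61, 0.1141, 0.1378]
ee_rot: [[0.99, -0.141, 0.002], [-0.141, -0.99, 0.0], [0.002, -0.0, -1.0]]
wrist_force: [-0.2, -0.1, -2.5]
gripper_width: 0.271
gripper_force: 30.0
[332 211]
```

View pics/m6.png

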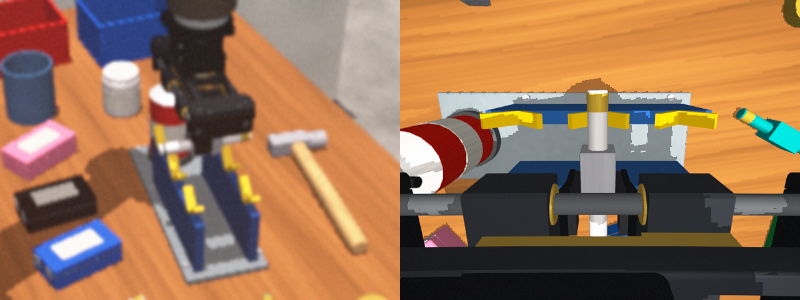

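The spindle hangs in line with the middle rests: its tip at (597,100) sits centred over the rest at (598,122) in the wrist panel. I lower it and release.

```bash
python3 -m jog '0 -1 0 -24 0;0 0 0 -8 0;0 0 0 0 0;0 0 0 0 0' |sed -n 2,7p; python3 -m jog '0 0 0 -2 0;0 0 0 0 0' |sed -n 2,7p; python3 -m jog '0.2 0 0 0 0;0.35 0 0 0 0;0.5 0 0 0 0;0.5 0 0 0 0'
```

```text
tcp_pos: [0.6088, 0.1151, 0.1056]
ee_rot: [[0.99, -0.14, 0.002], [-0.14, -0.99, 0.001], [0.002, -0.001, -1.0]]
wrist_force: [-0.1, -0.1, -3.4]
gripper_width: 0.273
gripper_force: 30.0
tcp_pos: [0.6085, 0.1149, 0.1032]
ee_rot: [[0.99, -0.14, 0.001], [-0.14, -0.99, 0.0], [0.001, -0.0, -1.0]]
wrist_force: [0.3, -0.0, -2.2]
gripper_width: 0.27
gripper_force: 30.0
time_s: 12.98
tcp_pos: [0.6082, 0.115, 0.1028]
ee_rot: [[0.99, -0.14, 0.001], [-0.14, -0.99, 0.0], [0.001, -0.0, -1.0]]
wrist_force: [-0.4, 0.3, -0.5]
gripper_width: 0.466
gripper_force: 0.0
```

```bash
python3 -m jog '0.5 0 0 40 0;0.5 0 0 60 0;0.5 0 0 60 0;0.5 -40 0 60 0;0.5 -40 0 20 0' |sed -n 2,2p; python3 -m jog '0.5 0 0 0 0'|sed -n 2,2p
python3 - <<'E'
from h import *
c=save('v10');print(spindle(c,(.615,.114),z=.098)); cv2.imwrite('pics/m7.png',c['pixels'][:280,150:550,::-1])
E
python3 -m jog '0.6 -40 -30 0 5;0.6 -40 -30 0 5;0.6 -40 -30 0 5;0.6 -40 -40 0 5;0.6 0 0 0 0' |sed -n 2,7p
python3 - <<'E'
from h import *
c=save('v11');print(spindle(c,(.423,-.012)),spindle(load('v6'),(.423,-.012)))
E
```

```text
tcp_pos: [0.5338, 0.1151, 0.3383]
tcp_pos: [0.5323, 0.115, 0.3382]
(array([615.2, 113.9]), array([120.1, 169.7]), 70.3, (307.5231628417969, 119.5048599243164))
tcp_pos: [0.3715, -0.0168, 0.3341]
ee_rot: [[0.979, 0.205, -0.0], [0.205, -0.979, 0.0], [-0.0, -0.0, -1.0]]
wrist_force: [0.5, -0.5, 0.1]
gripper_width: 0.605
gripper_force: 0.0
(array([422.7, -12.3]), array([ 23.8, 120.1]), 12.5, (322.5, 147.5)) (array([422.6, -12.3]), array([ 24. , 121.3]), 13.1, (323.5849304199219, 151.4031982421875))
```

View pics/m7.png

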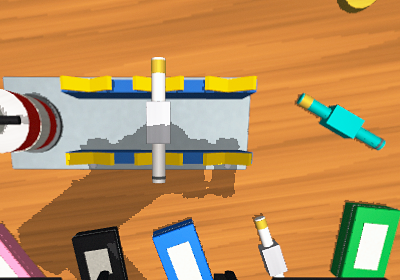

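Spindle B now lies in the middle rests, from (308,57) to (308,183) in full-picture pixels, with its block between the rails. On to spindle A.

```bash
python3 - <<'E'
from h import *
c=load('v10');p=onz(c,[(308,57),(308,183)],.098);print(p,p.mean(0))
E
python3 -m jog '0.6 26 2 -50 1;0.6 25 3 -60 0;0.6 0 0 -60 0;0.6 0 0 -60 0;0.6 0 0 0 0' |sed -n 2,3p;python3 -m jog '0.6 0 0 0 0' |sed -n 2,3p
```

```text
[[0.67494316 0.10498928 0.098     ]
 [0.55457702 0.1226069  0.098     ]] [0.61476009 0.11379809 0.098     ]
tcp_pos: [0.4206, -0.011, 0.1024]
ee_rot: [[0.975, 0.223, -0.013], [0.223, -0.975, -0.004], [-0.013, 0.001, -1.0]]
tcp_pos: [0.4255, -0.0096, 0.1081]
ee_rot: [[0.974, 0.225, 0.002], [0.225, -0.974, -0.0], [0.002, 0.001, -1.0]]
```

```bash
python3 -m jog '0.6 -3 -2.5 -50 0;0.6 0 0 -30 0;0.6 0 0 -12 0;0.6 0 0 0 0'|sed -n 2,3p && python3 -m jog '0 0 0 0 0;0 0 0 0 0;0 0 0 0 0;0 0 0 0 0'
```

```text
tcp_pos: [0.4219, -0.0122, 0.0159]
ee_rot: [[0.974, 0.224, 0.003], [0.224, -0.974, 0.001], [0.003, -0.0, -1.0]]
time_s: 16.2
tcp_pos: [0.4206, -0.0128, 0.0153]
ee_rot: [[0.975, 0.224, 0.001], [0.224, -0.975, 0.0], [0.001, 0.0, -1.0]]
wrist_force: [-0.2, -0.8, 3.7]
gripper_width: 0.273
gripper_force: 30.0
```

```bash
python3 -m jog '0 0 0 50 0;0 0 0 60 0;0 0 0 60 0;0 30 0 20 -7;0 40 20 0 -7' | sed -n 2,6p; python3 -m jog '0 40 20 0 -7;0 40 17 0 0;0 33 0 0 0;0 0 0 0 0;0 0 0 0 0'
```

```text
tcp_pos: [0.491, 0.007, 0.207]
ee_rot: [[1.0, -0.024, 0.004], [-0.024, -1.0, 0.002], [0.004, -0.002, -1.0]]
wrist_force: [1.0, 0.0, -4.3]
gripper_width: 0.273
gripper_force: 30.0
time_s: 17.45
tcp_pos: [0.602, 0.0441, 0.2034]
ee_rot: [[0.99, -0.141, -0.003], [-0.141, -0.99, -0.0], [-0.003, 0.001, -1.0]]
wrist_force: [-0.4, 0.9, -2.9]
gripper_width: 0.274
gripper_force: 30.0
```

```bash
python3 -m jog '0 2 0.5 -40 0;0 0 0 -40 0;0 0 0 -15 0;0 0 0 -4 0;0 0 0 0 0' |sed -n 2,6p; python3 -m jog '0 0 0 0 0' |sed -n 2,6p
python3 - <<'E'
from h import *
c=save('v12');cv2.imwrite('pics/m8.png',c['pixels'][100:380,150:550,::-1])
E
```

```text
tcp_pos: [0.6061, 0.045, 0.1073]
ee_rot: [[0.99, -0.14, 0.002], [-0.14, -0.99, 0.0], [0.002, -0.001, -1.0]]
wrist_force: [0.3, -0.4, -2.8]
gripper_width: 0.276
gripper_force: 30.0
tcp_pos: [0.6063, 0.045, 0.1075]
ee_rot: [[0.99, -0.14, 0.003], [-0.14, -0.99, 0.001], [0.003, -0.001, -1.0]]
wrist_force: [-0.5, 0.0, -3.4]
gripper_width: 0.274
gripper_force: 30.0
```

View pics/m8.png

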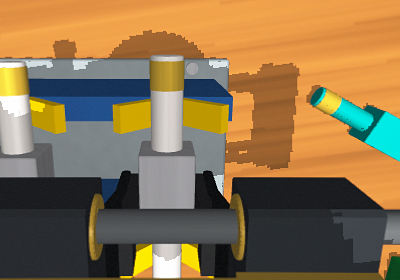

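The spindle hangs centred over its V at (168,110). I lower it the last 5 mm and release.

```bash
python3 -m jog '0 -2 0 -3 0;0 0 0 -2 0;0 0 0 0 0;0 0 0 0 0' |sed -n 2,6p; python3 -m jog '0.2 0 0 0 0;0.35 0 0 0 0;0.5 0 0 0 0;0.5 0 0 0 0'|sed -n 2,6p; python3 -m jog '0.5 0 0 40 0;0.5 0 0 60 0;0.5 0 0 60 0;0.5 -40 0 60 0;0.5 -40 30 20 0' |sed -n 2,2p; python3 -m jog '0.5 0 30 0 0;0.5 0 0 0 0'|sed -n 2,2p
python3 - <<'E'
from h import *
c=save('v13');cv2.imwrite('pics/m9.png',c['pixels'][:280,100:600,::-1])
E
```

```text
tcp_pos: [0.6032, 0.0443, 0.1015]
ee_rot: [[0.99, -0.14, -0.0], [-0.14, -0.99, -0.001], [-0.0, 0.001, -1.0]]
wrist_force: [-1.6, -3.5, 4.4]
gripper_width: 0.271
gripper_force: 30.0
tcp_pos: [0.6037, 0.0452, 0.1006]
ee_rot: [[0.99, -0.14, 0.001], [-0.14, -0.99, 0.001], [0.001, -0.001, -1.0]]
wrist_force: [0.5, 0.1, 1.2]
gripper_width: 0.465
gripper_force: 0.0
tcp_pos: [0.5295, 0.0747, 0.3364]
tcp_pos: [0.5284, 0.1065, 0.3333]
```

View pics/m9.png

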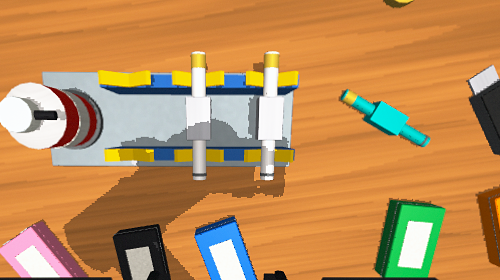

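Both spindles lie in their rests, in columns (198, 50–180) and (271, 50–180), and the third slot is free. I check the cap position against the views while moving above it.

```bash
python3 -m jog '0 36 50 0 0;0 36 50 0 0;0 36 60 0 0;0 0 0 -50 0;0 0 0 0 0' |sed -n 2,3p
python3 - <<'E'
from h import *
cs=[];uv=[]
for v in('v3','v4','v5','v13'):
    c=load(v);g=cv2.cvtColor(c['pixels'],cv2.COLOR_RGB2GRAY);u=proj(c,(.637,.267,.152))[0]
    hsv=cv2.cvtColor(c['pixels'],cv2.COLOR_RGB2HSV)
    # top disc: brightest white, circle fit
    x,y=u.astype(int);x0=max(x-45,0);y0=max(y-45,0);cr=g[y0:y+45,x0:x+45]
    h=cv2.HoughCircles(cv2.medianBlur(cr,3),cv2.HOUGH_GRADIENT,1,20,param1=80,param2=10,minRadius=12,maxRadius=20)
    if h is None: print(v,u,None);continue
    b=min(h[0],key=lambda q:np.hypot(q[0]+x0-u[0],q[1]+y0-u[1]));b=b+[x0,y0,0];print(v,u.round(),b)
    cs.append(c);uv.append(b[:2])
print(tri(cs,uv))
E
```

```text
tcp_pos: [0.6311, 0.2571, 0.2762]
ee_rot: [[0.99, -0.141, -0.012], [-0.141, -0.99, -0.006], [-0.011, 0.008, -1.0]]
v3 [101.  83.] [103.5         80.5         19.39999962]
v4 [217.  98.] [219.5         96.5         18.29999924]
v5 [353. 100.] [351.5 100.5  16. ]
v13 [114. 115.] [116.5        111.5         19.39999962]
(array([0.63887693, 0.26693113, 0.14602679]), [0.001162321215448225, 0.0007667481643628854, 0.0019767956567082667, 0.0009646645493146943])
```

```bash
python3 -m jog '0 3 6 -40 0;0 0 0 -40 0;0 0 0 -20 0;0 0 0 0 0;0 0 0 0 0' |sed -n 2,4p
```

```text
tcp_pos: [0.6372, 0.2642, 0.1857]
ee_rot: [[0.99, -0.141, 0.004], [-0.141, -0.99, 0.001], [0.004, -0.002, -1.0]]
wrist_force: [-0.4, -0.3, 0.4]
```

```bash
python3 -m jog '0 0 2 -15 0;0 0 0 -8 0;0 0 0 -3 0;0 0 0 0 0' |sed -n 2,4p;  python3 -m jog '0 0 0 -5 0;0 0 0 -4 0;0 0 0 0 0' |sed -n 2,4p; python3 -m jog '0 0 0 -2 0;0 0 0 0 0' |sed -n 2,4p
```

```text
tcp_pos: [0.6356, 0.2664, 0.1572]
ee_rot: [[0.99, -0.14, -0.0], [-0.14, -0.99, -0.0], [-0.0, 0.0, -1.0]]
wrist_force: [-2.2, -0.4, 2.5]
tcp_pos: [0.636, 0.2665, 0.1523]
ee_rot: [[0.99, -0.139, 0.003], [-0.139, -0.99, 0.0], [0.003, -0.001, -1.0]]
wrist_force: [-7.6, -1.0, 16.6]
tcp_pos: [0.6361, 0.2665, 0.1521]
ee_rot: [[0.99, -0.139, 0.004], [-0.139, -0.99, 0.0], [0.004, -0.001, -1.0]]
wrist_force: [-10.4, -1.4, 21.7]
```

The force is well over 6 N and the tip stands 8 mm down, so the cap is at its stop. I let go and return to the cases, stacking orange first because it is nearest the pedestal.

```bash
python3 -m jog '0 0 0 15 0;0 0 0 50 0;0 0 0 60 0;1 -30 -30 50 0;1 -50 -60 0 0' |sed -n 2,2p;python3 -m jog '1 -50 -60 0 4;1 -60 -60 0 4;1 -60 -60 0 0;1 0 -60 0 0;1 0 -60 0 0' |sed -n 2,2p;python3 -m jog '1 0 -60 0 6;1 0 -60 0 6;1 0 -20 0 0;1 0 0 0 0;1 0 0 0 0'
python3 - <<'E'
from h import *
c=save('v14')
for n,p in dict(blue=(.436,.107),green=(.43,-.132),orange=(.4315,-.2645)).items(): print(n,label(c,p))
E
```

```text
tcp_pos: [0.5691, 0.1906, 0.322]
tcp_pos: [0.4383, -0.068, 0.3187]
time_s: 24.42
tcp_pos: [0.4388, -0.2063, 0.3182]
ee_rot: [[0.978, 0.207, -0.0], [0.207, -0.978, 0.0], [-0.0, -0.0, -1.0]]
wrist_force: [-0.0, 0.5, -0.1]
gripper_width: 0.996
gripper_force: 0.0
blue (array([435.9, 106.7]), array([30.5, 60.2]), 12.0, (46.10377502441406, 139.38681030273438))
green (array([ 428.9, -131. ]), array([30.1, 60. ]), -13.4, (253.6320343017578, 189.51808166503906))
orange (array([ 431.2, -264.8]), array([28.9, 58.8]), 13.4, (364.0, 211.0))
```

Run:
```python
from h import *
def ext(c,near,yaw,hlo,hhi):
    hsv=cv2.cvtColor(c['pixels'],cv2.COLOR_RGB2HSV).astype(int)
    m=((hsv[...,0]>=hlo)&(hsv[...,0]<=hhi)&(hsv[...,1]>100)&(hsv[...,2]>40)).astype(np.uint8);m[272:]=0
    m=cv2.morphologyEx(m,cv2.MORPH_OPEN,np.ones((3,3)))
    u=proj(c,(near[0]/1e3,near[1]/1e3,.034))[0]
    ks,_=cv2.findContours(m,cv2.RETR_EXTERNAL,cv2.CHAIN_APPROX_NONE)
    k=min([k for k in ks if cv2.contourArea(k)>500],key=lambda k:np.hypot(*(np.mean(k[:,0],0)-u)))
    a=np.radians(yaw);R=np.array([[np.cos(a),np.sin(a)],[-np.sin(a),np.cos(a)]])
    for z in(0,.034):
        q=(onz(c,k[:,0],z)[:,:2]*1000-near)@R.T
        print(z,np.percentile(q,[1,99],axis=0).round(1).tolist())
for v,n,y,h in(('v14',(429,-131),-13.4,(50,75)),('v1',(429,-131),-13.4,(50,75)),('v6',(436,106.6),11.9,(100,120)),('v1',(436,106.6),11.9,(100,120)),('v1',(431.5,-264.4),12.4,(19,28))):
    print(v,n);ext(load(v),np.array(n),y,*h)
```

```text
v14 (429, -131)
0 [[-60.2, -27.4], [49.3, 32.6]]
0.034 [[-49.3, -28.3], [52.3, 27.4]]
v1 (429, -131)
0 [[-56.7, -28.8], [49.8, 30.7]]
0.034 [[-49.5, -27.9], [49.8, 27.6]]
v6 (436, 106.6)
0 [[-52.4, -27.5], [53.8, 36.8]]
0.034 [[-49.7, -33.1], [49.3, 26.8]]
v1 (436, 106.6)
0 [[-52.1, -26.7], [54.3, 48.2]]
0.034 [[-49.8, -43.1], [49.3, 26.7]]
v1 (431.5, -264.4)
0 [[-56.9, -35.8], [47.7, 21.4]]
0.034 [[-48.6, -26.8], [48.8, 26.5]]
```

The labels are centred on the lids (extents ±49 by ±27 mm). I pick orange at (431,-264.5), yaw 12.4°.

```bash
python3 -m jog '1 -7 -30 -50 0.5;1 0 -28 -60 0;1 0 0 -60 0;1 0 0 -50 0;1 0 0 0 0' |sed -n 2,2p;python3 -m jog '1 0 0 0 0' |sed -n 2,3p
```

```text
tcp_pos: [0.4295, -0.2615, 0.0989]
tcp_pos: [0.4338, -0.263, 0.1039]
ee_rot: [[0.976, 0.217, 0.003], [0.217, -0.976, -0.002], [0.003, 0.002, -1.0]]
```

```bash
python3 -m jog '1 -2 -1.5 -50 0;1 0 0 -30 0;1 0 0 -11 0;1 0 0 0 0' |sed -n 2,2p;python3 -m jog '0 0 0 0 0;0 0 0 0 0;0 0 0 0 0;0 0 0 0 0'
```

```text
tcp_pos: [0.4313, -0.2648, 0.0122]
time_s: 26.22
tcp_pos: [0.4302, -0.2648, 0.0113]
ee_rot: [[0.977, 0.215, 0.001], [0.215, -0.977, -0.0], [0.001, 0.001, -1.0]]
wrist_force: [-0.6, 0.3, 2.5]
gripper_width: 0.643
gripper_force: 30.0
```

```bash
python3 -m jog '0 0 0 50 0;0 0 0 50 0;0 45 5 10 6.3;0 45 5 0 6.4;0 48 6 0 0' |sed -n 2,2p;python3 -m jog '0 0 0 0 0;0 0 0 0 0'
```

```text
tcp_pos: [0.5683, -0.2482, 0.1206]
time_s: 27.1
tcp_pos: [0.5666, -0.2482, 0.1196]
ee_rot: [[0.905, 0.424, -0.003], [0.424, -0.905, 0.001], [-0.002, -0.002, -1.0]]
wrist_force: [-0.2, -0.5, -1.3]
gripper_width: 0.638
gripper_force: 30.0
```

```bash
python3 -m jog '0 1.5 -0.5 -50 0;0 0 0 -25 0;0 0 0 -5 0;0 0 0 0 0;0 0 0 0 0' |sed -n 2,7p;python3 -m jog '0 0 0 -2 0;0 0 0 0 0' |sed -n 2,7p
```

```text
tcp_pos: [0.5702, -0.2494, 0.0426]
ee_rot: [[0.905, 0.425, 0.003], [0.425, -0.905, -0.001], [0.002, 0.002, -1.0]]
wrist_force: [0.4, -0.1, -1.4]
gripper_width: 0.644
gripper_force: 30.0
tcp_pos: [0.5694, -0.2491, 0.0393]
ee_rot: [[0.905, 0.425, 0.001], [0.425, -0.905, -0.0], [0.001, 0.0, -1.0]]
wrist_force: [0.5, -0.2, -2.1]
gripper_width: 0.64
gripper_force: 30.0
```

```bash
python3 -m jog '0 -1 0 -2.5 0;0 0 0 0 0;0 0 0 0 0' |sed -n 2,4p;python3 -m jog '0.7 0 0 0 0;0.8 0 0 0 0;1 0 0 0 0;1 0 0 0 0' |sed -n 2,7p; python3 -m jog '1 0 0 50 0;1 0 0 60 0;1 0 0 60 0;1 -30 25 60 -9;1 -60 35 50 -9' |sed -n 2,2p; python3 -m jog '1 -60 0 0 -9;1 -20 0 0 -9;1 0 0 0 0;1 0 0 0 0' |sed -n 2,3p
python3 - <<'E'
from h import *
c=save('v15');print('green',label(c,(.429,-.131)));print('ped',label(c,(.569,-.248),z=.059))
print('blue',label(c,(.436,.107)))
E
```

```text
tcp_pos: [0.5683, -0.2491, 0.0364]
ee_rot: [[0.905, 0.425, -0.0], [0.425, -0.905, -0.0], [-0.0, -0.0, -1.0]]
wrist_force: [-0.4, 0.4, -0.4]
tcp_pos: [0.5684, -0.2491, 0.0365]
ee_rot: [[0.905, 0.425, 0.0], [0.425, -0.905, -0.0], [0.0, 0.0, -1.0]]
wrist_force: [1.0, -1.0, -0.4]
gripper_width: 0.936
gripper_force: 0.0
tcp_pos: [0.4987, -0.2015, 0.2976]
tcp_pos: [0.419, -0.2017, 0.2954]
ee_rot: [[0.982, -0.187, 0.001], [-0.187, -0.982, -0.0], [0.001, 0.0, -1.0]]
green (array([ 428.9, -131.4]), array([29.7, 59.9]), -13.9, (254.0, 200.5))
ped (array([ 569.4, -246.7]), array([30.1, 59.9]), 25.1, (333.71282958984375, 37.863792419433594))
blue (array([436.1, 106.9]), array([30.4, 60.7]), 11.5, (49.02488708496094, 232.4845428466797))
```

Orange is on the pedestal at (569.4,-246.7), yaw 25.1°, as wanted. Green is next.

```bash
python3 -m jog '1 10 40 -30 -2.7;1 0 31 -40 0;1 0 0 -60 0;1 0 0 -55 0;1 0 0 0 0' |sed -n 2,2p;python3 -m jog '1 0 0 0 0;1 0 0 0 0' |sed -n 2,3p
```

```text
tcp_pos: [0.4258, -0.1306, 0.1066]
tcp_pos: [0.4304, -0.1308, 0.1125]
ee_rot: [[0.972, -0.234, 0.005], [-0.234, -0.972, -0.0], [0.005, -0.001, -1.0]]
```

```bash
python3 -m jog '1 -1 -0.5 -50 0;1 0 0 -35 0;1 0 0 -15 0;1 0 0 0 0' |sed -n 2,2p;python3 -m jog '0 0 0 0 0;0 0 0 0 0;0 0 0 0 0;0 0 0 0 0'
```

```text
tcp_pos: [0.428, -0.1313, 0.0107]
time_s: 31.9
tcp_pos: [0.4275, -0.1312, 0.0107]
ee_rot: [[0.972, -0.235, 0.001], [-0.235, -0.972, 0.0], [0.001, -0.0, -1.0]]
wrist_force: [-0.7, -0.0, 3.3]
gripper_width: 0.642
gripper_force: 30.0
```

```bash
python3 -m jog '0 0 0 50 0;0 0 0 60 0;0 30 -30 35 9.7;0 40 -30 0 9.7;0 40 -30 0 9.7' |sed -n 2,2p;python3 -m jog '0 30 -27 0 9.6;0 0 0 0 0;0 0 0 0 0'
```

```text
tcp_pos: [0.5379, -0.2218, 0.1555]
time_s: 32.9
tcp_pos: [0.566, -0.2478, 0.1539]
ee_rot: [[0.906, 0.423, -0.003], [0.423, -0.906, 0.001], [-0.002, -0.002, -1.0]]
wrist_force: [-0.8, 1.4, -1.6]
gripper_width: 0.642
gripper_force: 30.0
```

```bash
python3 -m jog '0 0.5 -0.5 -50 0;0 0 0 -27 0;0 0 0 -3 0;0 0 0 0 0;0 0 0 0 0' |sed -n 2,7p;python3 -m jog '0 0 0 -2 0;0 0 0 0 0' |sed -n 2,7p
```

```text
tcp_pos: [0.5689, -0.2487, 0.0772]
ee_rot: [[0.905, 0.425, 0.003], [0.425, -0.905, -0.001], [0.003, 0.002, -1.0]]
wrist_force: [1.2, -0.2, -2.1]
gripper_width: 0.643
gripper_force: 30.0
tcp_pos: [0.5679, -0.2487, 0.0737]
ee_rot: [[0.905, 0.425, 0.001], [0.425, -0.905, -0.0], [0.001, 0.0, -1.0]]
wrist_force: [-0.3, -0.6, -2.7]
gripper_width: 0.641
gripper_force: 30.0
```

```bash
python3 -m jog '0 0 0.5 -3 0;0 0 0 -0.5 0;0 0 0 0 0' |sed -n 2,4p;python3 -m jog '0.7 0 0 0 0;0.8 0 0 0 0;1 0 0 0 0;1 0 0 0 0' |sed -n 2,7p; python3 -m jog '1 0 0 50 0;1 0 0 60 0;1 0 0 60 0;1 -30 50 40 -6;1 -60 60 20 -7' |sed -n 2,2p; python3 -m jog '1 -60 60 0 0;1 -20 60 0 0;1 0 60 0 0;1 0 0 0 0' |sed -n 2,3p
python3 - <<'E'
from h import *
c=save('v16');print('ped',label(c,(.569,-.248),z=.093))
print('blue',label(c,(.436,.107)));print('black',label(c,(.443,.218)))
E
```

```text
tcp_pos: [0.5678, -0.2482, 0.0697]
ee_rot: [[0.905, 0.425, -0.0], [0.425, -0.905, 0.0], [-0.0, -0.0, -1.0]]
wrist_force: [-1.0, 0.8, -0.5]
tcp_pos: [0.5679, -0.2483, 0.0699]
ee_rot: [[0.905, 0.425, 0.0], [0.425, -0.905, -0.0], [0.0, 0.0, -1.0]]
wrist_force: [-0.5, -0.3, -0.2]
gripper_width: 0.936
gripper_force: 0.0
tcp_pos: [0.4991, -0.1604, 0.2917]
tcp_pos: [0.434, 0.0056, 0.2901]
ee_rot: [[0.976, 0.217, 0.002], [0.217, -0.976, 0.001], [0.002, -0.001, -1.0]]
ped (array([ 568.4, -243.7]), array([26.2, 60.2]), 25.9, (623.5, 124.0))
blue (array([436. , 106.3]), array([30. , 59.8]), 12.0, (228.36981201171875, 177.50564575195312))
black (array([443. , 217.9]), array([31. , 60.9]), 1.3, (125.9319076538086, 147.58950805664062))
```

```bash
python3 -m jog '1 0 50 -30 -0.6;1 0 51 -40 0;1 0 0 -60 0;1 0 0 -50 0;1 0 0 0 0' |sed -n 2,2p;python3 -m jog '1 0 0 0 0;1 0 0 0 0' |sed -n 2,3p
```

```text
tcp_pos: [0.4322, 0.0992, 0.1079]
tcp_pos: [0.436, 0.1021, 0.1131]
ee_rot: [[0.98, 0.199, 0.004], [0.199, -0.98, 0.003], [0.005, -0.002, -1.0]]
```

```bash
python3 -m jog '1 0 4 -50 0.4;1 0 0 -35 0;1 0 0 -15 0;1 0 0 0 0' |sed -n 2,2p;python3 -m jog '0 0 0 0 0;0 0 0 0 0;0 0 0 0 0;0 0 0 0 0'
```

```text
tcp_pos: [0.4349, 0.1058, 0.0113]
time_s: 37.7
tcp_pos: [0.4345, 0.1057, 0.0113]
ee_rot: [[0.978, 0.207, 0.001], [0.207, -0.978, 0.0], [0.001, -0.0, -1.0]]
wrist_force: [-0.8, -0.2, 2.8]
gripper_width: 0.641
gripper_force: 30.0
```

```bash
python3 -m jog '0 0 0 50 0;0 0 0 60 0;0 0 -20 60 0;0 20 -60 15 6.6;0 30 -60 0 6.6' |sed -n 2,2p;python3 -m jog '0 30 -60 0 0;0 30 -60 0 0;0 25 -60 0 0;0 0 -34 0 0;0 0 0 0 0' |sed -n 2,2p;python3 -m jog '0 0 0 0 0'
```

```text
tcp_pos: [0.4821, -0.0284, 0.1967]
tcp_pos: [0.5605, -0.2332, 0.1929]
time_s: 39.08
tcp_pos: [0.5608, -0.2307, 0.1938]
ee_rot: [[0.905, 0.424, -0.002], [0.424, -0.905, 0.001], [-0.001, -0.001, -1.0]]
wrist_force: [0.7, 0.6, -1.0]
gripper_width: 0.64
gripper_force: 30.0
```

```bash
python3 -m jog '0 5 -17 -10 0;0 0 0 -40 0;0 0 0 -25 0;0 0 0 -5 0;0 0 0 0 0' |sed -n 2,2p;python3 -m jog '0 0 0 0 0' |sed -n 2,7p
```

```text
tcp_pos: [0.567, -0.2481, 0.1149]
tcp_pos: [0.5675, -0.2483, 0.1161]
ee_rot: [[0.905, 0.425, 0.003], [0.425, -0.905, -0.001], [0.002, 0.002, -1.0]]
wrist_force: [-0.9, 0.0, -1.4]
gripper_width: 0.643
gripper_force: 30.0
```

```bash
python3 -m jog '0 1 0 -8 0;0 0 0 -2 0;0 0 0 0 0;0 0 0 0 0' |sed -n 2,4p;python3 -m jog '0 0 0 -1.5 0;0 0 0 0 0' |sed -n 2,4p
```

```text
tcp_pos: [0.5674, -0.2482, 0.1046]
ee_rot: [[0.905, 0.425, -0.0], [0.425, -0.905, -0.0], [-0.0, 0.0, -1.0]]
wrist_force: [0.1, -0.8, -2.6]
tcp_pos: [0.5676, -0.2483, 0.1043]
ee_rot: [[0.905, 0.425, 0.001], [0.425, -0.905, -0.0], [0.0, 0.001, -1.0]]
wrist_force: [-2.0, 1.1, 4.8]
```

Contact reached. I release, look at the stack, then go for black.

```bash
python3 -m jog '0.7 0 0 0 0;0.8 0 0 0 0;1 0 0 0 0;1 0 0 0 0' |sed -n 2,6p; python3 -m jog '1 0 0 50 0;1 0 0 60 0;1 0 0 60 0;1 -40 0 60 0;1 -40 0 20 0' |sed -n 2,2p; python3 -m jog '1 0 0 0 0' |sed -n 2,3p
python3 - <<'E'
from h import *
c=save('v17');print('ped',label(c,(.569,-.248),z=.127))
E
python3 -m jog '1 -30 60 0 -6;1 -20 60 0 -6;1 0 60 0 -6;1 0 60 0 -6;1 0 60 0 0' |sed -n 2,2p; python3 -m jog '1 0 50 -20 0;1 0 50 -20 0;1 0 0 0 0;1 0 0 0 0' |sed -n 2,3p
python3 - <<'E'
from h import *
c=save('v18');print('black',label(c,(.443,.218)))
cv2.imwrite('pics/m10.png',np.hstack([load('v17')['pixels'],c['pixels']])[:320:,:][::1,::1][:,:,::-1][::2,::2])
E
```

```text
tcp_pos: [0.5675, -0.2482, 0.1029]
ee_rot: [[0.905, 0.425, -0.0], [0.425, -0.905, -0.0], [-0.0, -0.0, -1.0]]
wrist_force: [-1.2, 0.4, 0.2]
gripper_width: 0.936
gripper_force: 0.0
tcp_pos: [0.4932, -0.2486, 0.3487]
tcp_pos: [0.4916, -0.2485, 0.3487]
ee_rot: [[0.906, 0.424, 0.006], [0.424, -0.906, -0.002], [0.005, 0.004, -1.0]]
ped (array([ 569. , -245.8]), array([29.8, 59. ]), 25.1, (348.3572082519531, 133.49591064453125))
tcp_pos: [0.445, 0.0493, 0.3439]
tcp_pos: [0.4453, 0.1473, 0.3042]
ee_rot: [[1.0, 0.02, -0.002], [0.02, -1.0, -0.002], [-0.002, 0.002, -1.0]]
black (array([443.1, 217.3]), array([30.3, 59.2]), 1.3, (255.84642028808594, 196.50592041015625))
```

View pics/m10.png

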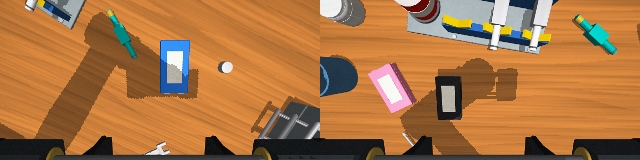

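The stack (left, blue at (348,133)) is square. Black is clear (right). Picking black.

```bash
python3 -m jog '1 -2 40 -30 0.4;1 0 30 -50 0;1 0 0 -60 0;1 0 0 -50 0;1 0 0 0 0' |sed -n 2,2p;python3 -m jog '1 0 0 0 0;1 0 0 0 0' |sed -n 2,3p
```

```text
tcp_pos: [0.4416, 0.2144, 0.1124]
tcp_pos: [0.4446, 0.2179, 0.1177]
ee_rot: [[1.0, 0.026, 0.004], [0.026, -1.0, 0.004], [0.004, -0.004, -1.0]]
```

```bash
python3 -m jog '1 -1 0 -50 0;1 0 0 -38 0;1 0 0 -17 0;1 0 0 0 0' |sed -n 2,2p;python3 -m jog '0 0 0 0 0;0 0 0 0 0;0 0 0 0 0;0 0 0 0 0'
```

```text
tcp_pos: [0.4427, 0.2175, 0.0106]
time_s: 44.92
tcp_pos: [0.4421, 0.217, 0.0105]
ee_rot: [[1.0, 0.027, 0.0], [0.027, -1.0, 0.0], [0.0, -0.0, -1.0]]
wrist_force: [-0.2, -1.5, 0.6]
gripper_width: 0.647
gripper_force: 30.0
```

```bash
python3 -m jog '0 0 0 50 0;0 0 0 60 0;0 0 -20 60 0;0 0 -60 55 0;0 10 -60 0 7.9' |sed -n 2,2p;python3 -m jog '0 20 -60 0 7.9;0 30 -60 0 7.8;0 30 -60 0 0;0 25 -60 0 0;0 0 -60 0 0' |sed -n 2,7p;python3 -m jog '0 0 0 0 0;0 0 0 0 0'
```

```text
tcp_pos: [0.4534, 0.0914, 0.2252]
tcp_pos: [0.5521, -0.1985, 0.22]
ee_rot: [[0.906, 0.423, -0.002], [0.423, -0.906, 0.001], [-0.001, -0.001, -1.0]]
wrist_force: [0.2, 1.2, -2.5]
gripper_width: 0.645
gripper_force: 30.0
time_s: 46.42
tcp_pos: [0.5507, -0.1968, 0.2205]
ee_rot: [[0.907, 0.422, -0.002], [0.422, -0.907, 0.001], [-0.002, -0.002, -1.0]]
wrist_force: [-0.8, 0.8, -2.5]
gripper_width: 0.641
gripper_force: 30.0
```

```bash
python3 -m jog '0 9 -26 0 0.2;0 8 -25 0 0;0 0 0 -40 0;0 0 0 -23 0;0 0 0 0 0' |sed -n 2,2p;python3 -m jog '0 0 0 0 0' |sed -n 2,7p
```

```text
tcp_pos: [0.5672, -0.2458, 0.1564]
tcp_pos: [0.5696, -0.2471, 0.16]
ee_rot: [[0.904, 0.428, 0.002], [0.428, -0.904, -0.001], [0.002, 0.002, -1.0]]
wrist_force: [-0.1, 0.7, -2.4]
gripper_width: 0.642
gripper_force: 30.0
```

```bash
python3 -m jog '0 -1 -0.5 -14 -0.2;0 0 0 -5 0;0 0 0 0 0;0 0 0 0 0' |sed -n 2,4p;python3 -m jog '0 0 0 -1 0;0 0 0 0 0' |sed -n 2,4p
```

```text
tcp_pos: [0.5678, -0.2485, 0.1399]
ee_rot: [[0.906, 0.423, 0.001], [0.423, -0.906, -0.0], [0.0, 0.0, -1.0]]
wrist_force: [-0.3, 0.3, -3.3]
tcp_pos: [0.5676, -0.2483, 0.1387]
ee_rot: [[0.906, 0.423, 0.0], [0.423, -0.906, -0.0], [0.0, 0.0, -1.0]]
wrist_force: [-0.2, 1.0, -2.9]
```

```bash
python3 -m jog '0 0 0 -1.5 0;0 0 0 0 0;0 0 0 0 0' |sed -n 2,4p;python3 -m jog '0.7 0 0 0 0;0.8 0 0 0 0;1 0 0 0 0;1 0 0 0 0' |sed -n 2,6p; python3 -m jog '1 0 0 50 0;1 0 0 60 0;1 0 0 60 0;1 -40 0 40 0;1 -40 20 0 0' |sed -n 2,2p; python3 -m jog '1 -40 60 0 0;1 -40 60 0 0;1 -20 60 0 0;1 0 0 0 0' |sed -n 2,2p
python3 - <<'E'
from h import *
c=save('v19')
s=snap('side');t=snap('top')
cv2.imwrite('pics/m11.png',np.hstack([cv2.resize(s['pixels'][130:410,240:560],(400,350)),cv2.resize(t['pixels'][130:340,190:430],(400,350))])[:,:,::-1])
E
```

```text
tcp_pos: [0.5679, -0.2484, 0.1376]
ee_rot: [[0.906, 0.423, 0.001], [0.423, -0.906, -0.0], [0.001, 0.001, -1.0]]
wrist_force: [-0.6, -0.5, 0.9]
tcp_pos: [0.5676, -0.2483, 0.1372]
ee_rot: [[0.906, 0.423, 0.0], [0.423, -0.906, -0.0], [0.0, 0.0, -1.0]]
wrist_force: [0.2, -0.1, 0.1]
gripper_width: 0.935
gripper_force: 0.0
tcp_pos: [0.4882, -0.2292, 0.3509]
tcp_pos: [0.3973, -0.0621, 0.3481]
```

View pics/m11.png

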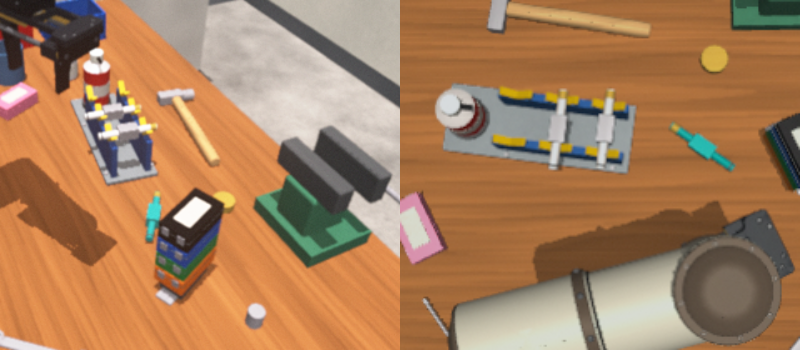

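The side view (left) shows a straight four-case column at (190,240) and both spindles in their rests. The top view (right) confirms the spindles at (560,130) and (605,130), with the cap up. The robot is clear, so I hand in.

```bash
python3 -m jog '1 0 0 0 0;1 0 0 0 0;1 0 0 0 0' | head -1; python3 -c "
from station import r
print(r.finish_job())"
```

```text
time_s: 50.45
the job is handed in; nothing more can be done
None
```

I handed the job in at about 50 s: both spindles that were present lie in their V-rests, the spray cap was pressed fully down and let go, and all four cases stand in one column on the pedestal; the hand-in call gave no verdict.

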